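# Refit the filter cassette in the bench dust extractor

## Robot

A 7-joint arm with a two-finger parallel gripper is mounted at the origin on the work surface. World frame = base frame: x ahead of the robot, y to its left, z up, the work surface at z = 0. Lengths are in m, angles in rad, forces in N, time in s.
With the tool pointing down it reaches from about 0.425 to 0.925 m from the base axis. Payload 6.8 kg.
Tool frame: the origin (TCP) lies midway between the tips of the shut fingers; the grasp point (between the pads) lies 19 mm behind it; x points along the fingers, y is the direction in which the jaws open and shut, and the axes are right-handed (so a half turn about x gives the same grasp; the last joint's range is limited). The gripper opens to 85 mm and grips with 20 to 120 N. Pads are 22 mm wide; open, the fingers measure 114 mm over their backs; the gripper's body (76 mm by 85 mm) begins 54 mm behind the grasp point. The pads swing forward as they close: fully open they stand 13 mm farther back than shut.
Start: joints at [1.082, 0.477, 0.022, 1.555, -0.011, 1.109, -0.083], TCP at [0.251, -0.627, 0.231] pointing down, gripper open.
Joint ranges: [-2.96, 2.96], [-0.34, 2.1], [-1.41, 1.46], [0.24, 2.44], [-1.37, 4.51], [0.17, 1.92], [-2.96, 2.96]. Speed limits (rad/s): [2.39, 2.39, 3.14, 3.14, 3.14, 3.14, 3.14].

## Interface

Orientations are given as a rotation vector (axis times angle).
In Python, from bench import r gives the robot as it stands.
- The arm moves only by the tool carry_out, never from a script. Its argument "targets" is one flat list of numbers, 7 for each row, row after row: the finger opening in m, from 0 to 0.0854, then the shift along the tool's x, y, z in m, then the turn, a rotation vector about the tool's x, y, z in units of 5 degrees (1.0 is 5 degrees). A call has 1 to 12 rows; each row is the pose to reach, as a shift and turn from the pose measured when the call began, along the tool's axes at that moment; what a row does not reach only later rows make up. A row lasts 1/8 s, in which the tool goes at most 62.5 mm and 10.7 degrees, less where a joint would pass 70% of its speed; a pose out of reach is approached as far as the arm can. A call with a gripper value outside its range is refused whole. The fingers move at their own pace and stop on an object; "squeeze" is the grip in N (left out, the last holds). Time passes only in rows, so rows that repeat a pose let the fingers close. It gives the time, the measured TCP pose, the force and the opening at its end, in the units of the state.
- r.get_obs(): the state, without advancing time (a new reading comes with each control period).
- r.grab_frame(name): name is "scene" or "top" or "wrist"; returns the picture (480x640x3 uint8, blue, green, red); there is no depth.
- r.camera_info(name): a dict with "fx", "fy", "cx", "cy" (pixels), "xyz" and "orientation" of the camera in the world. Camera axes: x right, y up, looking along -z (the intrinsics and any distortion apply to the point x, -y, -z); pixel columns grow to the right and rows downward; lengths in m; the calibration is good to about 2 mm. The wrist camera is an equidistant fisheye: a pixel r from the principal point sees the ray r / f radians off the axis. A picture is of the moment at which its call begins: read the wrist's pose just before it. camera_info takes no time and is no camera call; for the wrist camera it gives the pose at the moment of the call.
- r.hand_in(): hands the job in, once; it reports no verdict.
The state is a dict: "clock": time; "joints": joint angles; "qvel": joint speeds; "tau": joint torques, N m; "tcp_pos": TCP position; "orientation": TCP orientation; "contact_force": force on the tool from outside, world axes, zero at the start; "moment": the same for the moment, N m; "grip_width": finger opening in m.
Only numpy, scipy, OpenCV 4.12 (cv2) and the standard library are available. Lean on these libraries where they do the work, as an engineer would, in place of code of your own. Each camera call takes 0.05 s, during which the arm holds its last target. There are 200 camera calls.

## Task

Put the loose filter cassette back into the dust extractor: hold it tilted with its front raised, slide its tongue between the converging guides until it is hooked under the ledge, then swing the front down under control (do not let it drop) until the cover plate lies flat on the housing. Then turn the latch square across the front edge of the cover to lock it, let go, and leave the other things on the bench where they are.

Things in the scene. Friction and masses are not known exactly. Their poses are not given: they have to be found in the camera images.
- cassette: Loose filter cassette, 0.4 to 0.75 kg, lies upright on the bench. Origin: centre of its block's underside; x to its front (the plate's longer overhang), y left, z up. Grey block with paper pleats: x -60..60, y -50..50, z 30..60 mm; below it x -60..50, y -47..47, z 0..30. On top a 4 mm aluminium cover plate, z 60..64: x -60..81, y -62..62, with a tongue behind and a black handle.
- tongue_tip (a point): Middle of the end of the cassette's flat tongue: cassette x -100, y 0, z 62 mm; axes as the cassette. The tongue runs back from the plate's rear edge at the same level (z 60..64 mm), x -60 to -100, 60 mm wide, 52 mm in the last 8 mm.
- handle (a point): Centre of the bar of the cassette's bridge handle: cassette x 0, y 0, z 93 mm; axes as the cassette. Bar 14 mm thick in x, 88 mm long in y, z 84..102 mm, on two posts 10 mm wide at y +-39; the 20 mm space under it is open.
- plate_front (a point): Middle of the cover plate's front edge, on its top: cassette x 81, y 0, z 64 mm. This end goes to the latch. Plate 124 mm wide.
- extractor: Grey dust extractor, bolted down. Origin: on the bench below the bay's centre; x to its front (latch, motor, spigot), z up; its rear with the ledge is turned to the robot. Housing x -125..135, y -100..100, flat deck at z 105 mm; motor and spigot reach x 191, below z 95. Seated: the cassette's axes along these, plate and tongue on the deck, its origin at x 0 (play -3..9), y 0, z 45 mm.
- bay_mouth (a point): Centre of the filter bay's open mouth, at deck height (extractor x 0, y 0, z 105 mm); axes as the extractor. Bay x -64..69, y -54..54 mm, 71 mm deep. The cassette cannot go in level: tongue under the ledge, its block's front bottom edge clears the deck only when tilted about 20 degrees or more, front up.
- ledge (a point): Middle of the foot of the ledge's back wall, on the deck: extractor x -103, y 0, z 105 mm; axes as the extractor. The ledge is 92 mm wide, open to +x. Its roof is 6 mm above the deck up to x -95, then flares up at 25 degrees to 12.5 mm (underside) and 16 mm (top) at x -81. At 27 degrees of tilt the tongue's tip, touching the deck, reaches x -97; level it reaches -103.
- guide_mouth (a point): Wide end of the two white plastic guides (slippery), midway between them, on the deck: extractor x -65, y 0, z 105 mm; axes as the extractor. 12 mm high; they converge from 88 mm apart here to 65 mm at x -90 and stay 65 mm apart under the ledge.
- latch (a joint): Latch at the deck's front, on a vertical axis at extractor x 112, y 0 mm. 0 = open, arm along extractor +y; grows counter-clockwise seen from above; pi/2 = locked, arm along -x, over the plate's front edge. Range -0.05..1.62 rad; friction of 0.04 N m keeps it where it is left. Steel arm 50 mm from the axis, 14 mm wide, z 111.5..117.5 mm, so 2.5 mm above a seated plate.
- latch_grip (a point): Centre of the black upright fin that turns the latch, on its axis, 132.5 mm above the bench. Fin 36 mm along the arm, 10 mm thick, z 117.5..147.5 mm. Axes: y along the arm, z up.
- mixing_cup: Bystander: clear cup, 68 mm wide, 85 high; origin under it.
- glue_brush: Bystander: brush 160 mm long; lies flat.
- solvent_can: Bystander: metal can, 66 mm wide, 130 high.
- tape_roll: Bystander: roll of tape lying flat, 90 mm wide, 24 high.
- hold_down_weight: Bystander: steel weight with a knob, 64 mm wide, 64 high.
- sanding_block: Bystander: cork block, 110 x 60 x 35 mm.
- walnut_offcut: Bystander: dark wood offcut, 150 x 100 x 28 mm.
Mind the look-alikes: they are no part of the job. What is shaped like the cassette but green or orange is not meant.

How it is judged:
By the outcome, as a careful person would: the job done as asked, in the order asked, and still so for the second after the job is handed in, with the robot touching nothing.
It also fails if it takes over 50 s, if anything falls off the work surface, if the arm or the gripper's body presses on something with over 40 N, if the wrist force passes 120 N, or if a joint passes its speed limit or range.

## Working session

There is one attempt and no reset: what is moved stays moved. The work goes in short steps, Python scripts to look and compute and a tool call to move; the robot and the scene stay as the last step left them, time stands still between calls to the robot, and variables do not carry over. Pictures are saved under pics/ and viewed, about 8 in all and at most 12, crops included, and the job is handed in when it is done.

Besides the shell and the picture viewer there is one more tool, called after "Call:" as name(argument=value, ...) on one line, values as JSON. carry_out: Moves the arm, as the interface text tells. Its arguments: {"type":"object","properties":{"targets":{"type":"array","items":{"type":"number"}},"squeeze":{"type":"number"}},"required":["targets"]}

```bash
ls; mkdir -p pics; python3 - <<'E'
from bench import r
import cv2
print(r.get_obs())
for n in("scene","top","wrist"): print(n,r.camera_info(n))
for n in("scene","top"):
    cv2.imwrite(f"pics/{n}0.png",r.grab_frame(n))
E
```

```text
pics
{'clock': 0.0, 'joints': array([ 1.08191756,  0.47782436,  0.02234266,  1.55643592, -0.01148643,
        1.10931975, -0.08309899]), 'qvel': array([-0.00012071, -0.00086832, -0.00223408,  0.00212778,  0.00078509,
       -0.00046419, -0.0021917 ]), 'tau': array([-1.24675244e-03, -5.96459699e+01,  1.60714701e+00, -2.81201327e+01,
        1.24574019e-02,  9.35408782e-03,  8.25244172e-06]), 'tcp_pos': array([ 0.2506202 , -0.62611153,  0.23031608]), 'orientation': array([ 2.01321704,  0.38995677, -2.01424334]), 'contact_force': array([ 0.45139658, -0.40045906, -0.36803376]), 'moment': array([ 0.0036217 ,  0.03686553, -0.01891723]), 'grip_width': 0.0854529810039007}
scene {'fx': 532.312348215201, 'fy': 532.312348215201, 'cx': 322.20542084823575, 'cy': 237.86859346927082, 'xyz': array([1.24951125, 0.77202918, 0.91188572]), 'orientation': array([0.45046993, 1.10220634, 2.14068488])}
top {'fx': 509.02621454540525, 'fy': 509.02621454540525, 'cx': 322.61141003342897, 'cy': 245.00636655540825, 'xyz': array([0.22059701, 0.01861207, 1.54990383]), 'orientation': array([ 0.11967298, -0.15579871, -1.58011854])}
wrist {'fx': 371.64829954431775, 'fy': 371.64829954431775, 'cx': 317.76359249433915, 'cy': 241.2148778394835, 'xyz': array([ 0.31768598, -0.59931746,  0.37257607]), 'orientation': array([-0.25197719,  0.17362218, -1.1810374 ])}
```

View pics/scene0.png

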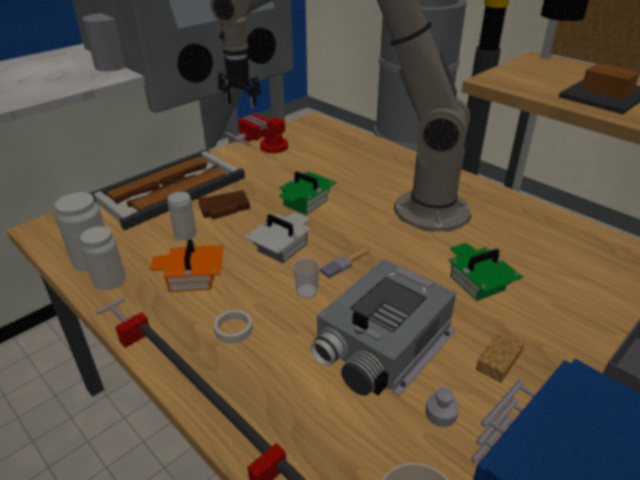

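View pics/top0.png

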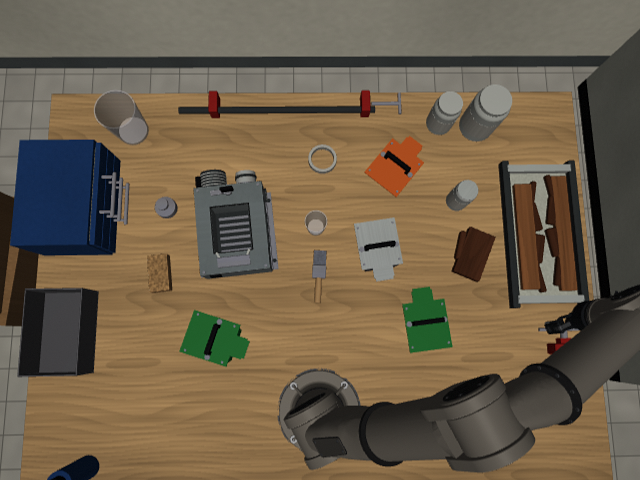

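```bash
cat > h.py <<'E'
import numpy as np,cv2
from scipy.spatial.transform import Rotation as R
from bench import r
def ray(ci,name,uv):
    uv=np.asarray(uv,float); d=np.array([(uv[0]-ci['cx'])/ci['fx'],(uv[1]-ci['cy'])/ci['fy']])
    if name=='wrist':
        t=np.hypot(*d); v=np.array([d[0]/t*np.sin(t),d[1]/t*np.sin(t),np.cos(t)]) if t>1e-9 else np.array([0,0,1.])
    else: v=np.array([d[0],d[1],1.]); v/=np.linalg.norm(v)
    return ci['xyz'],R.from_rotvec(ci['orientation']).apply([v[0],-v[1],-v[2]])
def plane(ci,name,uv,z):
    o,d=ray(ci,name,uv); return o+d*(z-o[2])/d[2]
def proj(ci,name,P):
    v=R.from_rotvec(ci['orientation']).inv().apply(np.asarray(P)-ci['xyz']); v=v*[1,-1,-1]
    if name=='wrist':
        t=np.arctan2(np.hypot(v[0],v[1]),v[2]); k=t/max(np.hypot(v[0],v[1]),1e-9); q=v[:2]*k
    else: q=v[:2]/v[2]
    return np.array([ci['cx']+ci['fx']*q[0],ci['cy']+ci['fy']*q[1]])
def tri(*rays):
    A=0;b=0
    for o,d in rays:
        M=np.eye(3)-np.outer(d,d); A=A+M; b=b+M@o
    p=np.linalg.solve(A,b); return p,[np.linalg.norm((np.eye(3)-np.outer(d,d))@(p-o)) for o,d in rays]
def Tcp():
    o=r.get_obs(); return np.array(o['tcp_pos']),R.from_rotvec(o['orientation'])
def move(p,Rt):
    "shift and turn (5deg units) in current tool axes to reach p,Rt"
    p0,R0=Tcp(); return np.round(R0.inv().apply(np.asarray(p)-p0),4),np.round((R0.inv()*Rt).as_rotvec()/np.radians(5),2)
E
python3 - <<'E'
import cv2
t=cv2.imread('pics/top0.png'); s=cv2.imread('pics/scene0.png')
a=cv2.resize(t[160:290,180:285],None,fx=3.8,fy=3.8,interpolation=2)
b=cv2.resize(t[205:295,340:420],None,fx=3.8,fy=3.8,interpolation=2)
import numpy as np
o=np.zeros((500,720,3),np.uint8); o[:a.shape[0],:a.shape[1]]=a; o[:b.shape[0],410:410+b.shape[1]]=b
cv2.imwrite('pics/c1.png',o); print(a.shape,b.shape)
E
```

```text
(494, 399, 3) (342, 304, 3)
```

View pics/c1.png

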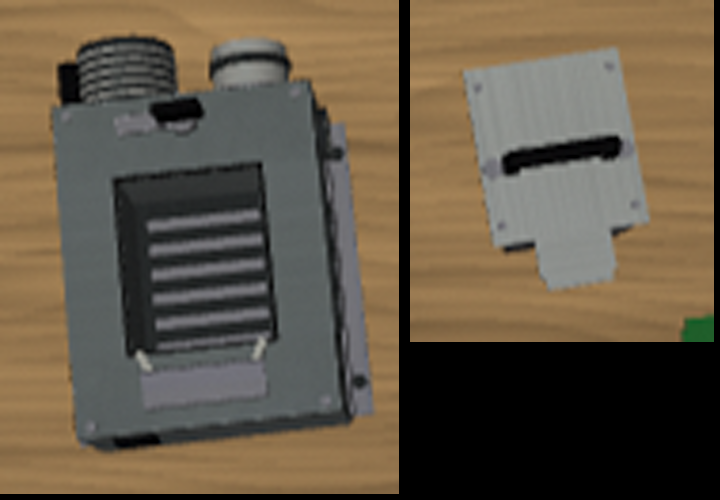

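```bash
cat > fit.py <<'E'
from h import *
from scipy.optimize import least_squares
def fit2(obj,W):
    "rigid 2D fit obj->world; returns origin xy, yaw, rms"
    a=np.array(obj,float)[:,:2];b=np.array(W)[:,:2]
    ca,cb=a.mean(0),b.mean(0); H=(a-ca).T@(b-cb); y=np.arctan2(H[0,1]-H[1,0],H[0,0]+H[1,1])
    c,s=np.cos(y),np.sin(y); Q=np.array([[c,-s],[s,c]]); t=cb-Q@ca
    return t,y,np.round((b-(a@Q.T+t))*1000,1)
E
python3 - <<'E'
from fit import *
ct=r.camera_info('top');cs=r.camera_info('scene')
f=lambda x,y,ox,oy:((x+.5)/3.8+ox-.5,(y+.5)/3.8+oy-.5)
ex=[(55,107),(310,85),(352,412),(82,440)]
eo=[(.135,.1),(.135,-.1),(-.125,-.1),(-.125,.1)]
W=[plane(ct,'top',f(x,y,180,160),.105) for x,y in ex]; print('ext',*fit2(eo,W))
ca=[(464,71),(617,47),(648,222),(496,248),(550,289),(613,282)]
co=[(.081,.062),(.081,-.062),(-.06,-.062),(-.06,.062),(-.1,.026),(-.1,-.026)]
W=[plane(ct,'top',f(x-410,y,340,205),.064) for x,y in ca]; print('cas',*fit2(co,W))
s=cv2.imread('pics/scene0.png');t=cv2.imread('pics/top0.png')
def blk(im,x0,y0,x1,y1):
    m=(im[y0:y1,x0:x1].max(2)<45).astype(np.uint8); n,l,st,c=cv2.connectedComponentsWithStats(m); k=1+np.argmax(st[1:,4]); return c[k]+[x0,y0],st[k]
for nm,bt,bs in(('handle',(360,235,400,255),(262,212,298,236)),('fin',(218,182,236,196),(350,308,372,332))):
    a,sa=blk(t,*bt);b,sb=blk(s,*bs); print(nm,a,sa,b,sb,tri(ray(ct,'top',a),ray(cs,'scene',b)))
E
```

```text
ext [0.52503072 0.24323052] 0.10523933346429654 [[ 1.7 -0.2]
 [-3.5  3. ]
 [-0.3 -2.5]
 [ 2.2 -0.2]]
cas [ 0.4764999  -0.18439954] 0.143559891998949 [[ 0.2 -0.7]
 [ 0.6  0.4]
 [ 0.3  2. ]
 [-0.8 -1.7]
 [ 1.2 -1.2]
 [-1.5  1.2]]
handle [379.54966887 244.92715232] [  4   6  32  10 151] [279.89714286 223.23428571] [  6   3  25  21 175] (array([ 0.47541267, -0.18167143,  0.08835517]), [np.float64(0.002561548959687898), np.float64(0.0025615489596878165)])
fin [226.08823529 188.63235294] [ 2  4 14  7 68] [360.11737089 319.5258216 ] [  2   2  17  20 213] (array([0.63674356, 0.2596088 , 0.13594235]), [np.float64(0.0018245966112355862), np.float64(0.001824596611235523)])
```

```bash
cat >> h.py <<'E'
def obj(x,y,z,yaw,tilt=0):
    "pose of object: yaw about z, tilt = front raised"
    return np.array([x,y,z]),R.from_euler('z',yaw)*R.from_euler('y',-tilt)
def grasp(Rc,sign=1):
    "tool axes for object rotation: x=-z, y=sign*x"
    M=Rc.as_matrix(); x=-M[:,2]; y=sign*M[:,0]; return R.from_matrix(np.c_[x,y,np.cross(x,y)])
E
python3 - <<'E'
from h import *
p0,R0=Tcp(); print(R0.as_matrix().round(2))
for s in(1,-1): print(s,*move([.4755,-.183,.235],grasp(obj(0,0,0,.1436)[1],s)))
E
```

```text
[[-0.    0.37 -0.93]
 [ 0.   -0.93 -0.37]
 [-1.   -0.    0.  ]]
1 [-0.0041 -0.3279 -0.3734] [-1.528e+01 -1.000e-02  2.000e-02]
-1 [-0.0041 -0.3279 -0.3734] [2.072e+01 2.000e-02 1.000e-02]
```

Call:
carry_out(targets=[0.085, 0, -0.033, -0.037, -1.5, 0, 0, 0.085, 0, -0.066, -0.075, -3, 0, 0, 0.085, 0, -0.099, -0.112, -4.6, 0, 0, 0.085, 0, -0.131, -0.149, -6.1, 0, 0, 0.085, 0, -0.164, -0.187, -7.6, 0, 0, 0.085, 0, -0.197, -0.224, -9.2, 0, 0, 0.085, 0, -0.23, -0.261, -10.7, 0, 0, 0.085, 0, -0.262, -0.299, -12.2, 0, 0, 0.085, -0.004, -0.295, -0.336, -13.8, 0, 0, 0.085, -0.004, -0.328, -0.373, -15.3, 0, 0, 0.085, -0.004, -0.328, -0.373, -15.3, 0, 0, 0.085, -0.004, -0.328, -0.373, -15.3, 0, 0])

```text
clock: 1.6
tcp_pos: [0.4745, -0.1836, 0.2346]
orientation: [1.103, 1.276, -1.103]
contact_force: [-0.6, -1.2, 0.4]
grip_width: 0.0849
```

```bash
python3 - <<'E'
from h import *
import json
c=r.camera_info('wrist'); im=r.grab_frame('wrist'); cv2.imwrite('pics/w1.png',im)
json.dump({k:np.asarray(v).tolist() for k,v in c.items()},open('w1.json','w'))
o=r.get_obs(); print(o['clock'],o['tcp_pos'],o['joints'].round(2),c['xyz'],proj(c,'wrist',[.4755,-.183,.093]))
E
```

```text
1.65 [ 0.47425603 -0.18423553  0.23454348] [ 0.63  0.23 -0.45  1.92  0.12  1.02  0.28] [ 0.46421198 -0.11210129  0.37693339] [319.68653503 226.94367682]
```

View pics/w1.png

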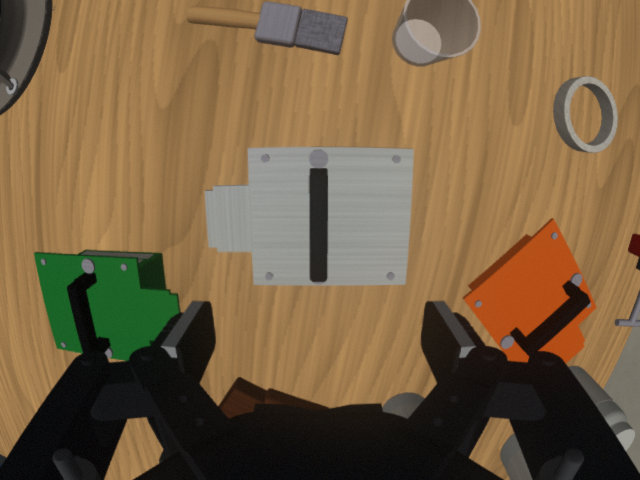

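```bash
python3 - <<'E'
from fit import *
import json
c={k:np.array(v) for k,v in json.load(open('w1.json')).items()}
co=[(.081,.062),(.081,-.062),(-.06,-.062),(-.06,.062),(-.1,.026),(-.1,-.026)]
W=[plane(c,'wrist',u,.064) for u in[(412,149),(406,285),(253.5,285),(247.5,148),(206,191),(208,247)]]; print('cas',*fit2(co,W))
im=cv2.imread('pics/w1.png');m=(im[150:290,295:345].max(2)<60).astype(np.uint8);n,l,st,ce=cv2.connectedComponentsWithStats(m);k=1+np.argmax(st[1:,4]);u=ce[k]+[295,150];print(u,st[k],plane(c,'wrist',u,.1))
ct=r.camera_info('top');print(tri(ray(c,'wrist',u),ray(ct,'top',[379.55,244.93])))
(x,y),q,_=fit2(co,W)
print(move([x,y,.074],grasp(obj(0,0,0,q)[1])))
E
```

```text
cas [ 0.47468514 -0.1834774 ] 0.14396953961425807 [[-1.5 -0.2]
 [ 0.5 -0.3]
 [-0.  -0.1]
 [ 0.   0. ]
 [ 1.5  0.1]
 [-0.5  0.5]]
[318.08154731 224.34187141] [  15   19   18  113 1913] [ 0.47370519 -0.1793922   0.1       ]
(array([ 0.47462426, -0.18111044,  0.09787646]), [np.float64(0.0014367657049156064), np.float64(0.0014367657049155593)])
(array([ 0.1605,  0.0008, -0.0005]), array([-0.01, -0.02,  0.02]))
```

Call:
carry_out(targets=[0.085, 0.04, 0.001, -0.001, 0, 0, 0, 0.085, 0.08, 0.001, -0.001, 0, 0, 0, 0.085, 0.12, 0.001, -0.001, 0, 0, 0, 0.085, 0.145, 0.001, -0.001, 0, 0, 0, 0.085, 0.16, 0.001, -0.001, 0, 0, 0, 0.085, 0.16, 0.001, -0.001, 0, 0, 0, 0.0, 0.16, 0.001, -0.001, 0, 0, 0, 0.0, 0.16, 0.001, -0.001, 0, 0, 0, 0.0, 0.16, 0.001, -0.001, 0, 0, 0, 0.0, 0.16, 0.001, -0.001, 0, 0, 0, 0.0, 0.16, 0.001, -0.001, 0, 0, 0, 0.0, 0.16, 0.001, -0.001, 0, 0, 0], squeeze=100)

```text
clock: 3.15
tcp_pos: [0.4745, -0.1831, 0.075]
orientation: [1.103, 1.275, -1.105]
contact_force: [-2.9, -0.0, 5.6]
grip_width: 0.0125
```

```bash
python3 - <<'E'
from h import *
p,Q=Tcp();o=r.get_obs();print(p,o['grip_width'],o['joints'].round(2),o['contact_force'].round(1))
E
```

```text
[ 0.47454805 -0.18309043  0.07503197] 0.012549315332948969 [ 0.57  0.45 -0.39  2.05  0.27  0.68  0.14] [-2.9 -0.   5.6]
```

Call:
carry_out(targets=[0.0, -0.02, 0, 0, 0, 0, 0, 0.0, -0.05, 0, 0, 0, 0, 0, 0.0, -0.09, 0, 0, 0, 0, 0, 0.0, -0.13, 0, 0, 0, 0, 0, 0.0, -0.17, 0, 0, 0, 0, 0, 0.0, -0.205, 0, 0, 0, 0, 0, 0.0, -0.215, 0, 0, 0, 0, 0, 0.0, -0.215, 0, 0, 0, 0, 0])

```text
clock: 4.15
tcp_pos: [0.4744, -0.1832, 0.2891]
orientation: [1.103, 1.276, -1.105]
contact_force: [0.3, 0.0, -5.4]
grip_width: 0.0125
```

```bash
python3 - <<'E'
from h import *
print(move([.48,.04,.29],grasp(obj(0,0,0,.105)[1])),r.get_obs()['contact_force'])
E
```

```text
(array([-0.0007,  0.0372, -0.2201]), array([ 0.43, -0.01,  0.04])) [ 0.29369277  0.02071395 -5.40308939]
```

Weight ≈5.4 N, the cassette is held. Moving beside the extractor for a look.

Call:
carry_out(targets=[0.0, 0, 0.005, -0.03, 0.1, 0, 0, 0.0, 0, 0.012, -0.07, 0.15, 0, 0, 0.0, 0, 0.019, -0.115, 0.2, 0, 0, 0.0, 0, 0.026, -0.155, 0.3, 0, 0, 0.0, 0, 0.033, -0.195, 0.4, 0, 0, 0.0, 0, 0.037, -0.22, 0.43, 0, 0, 0.0, 0, 0.037, -0.22, 0.43, 0, 0, 0.0, 0, 0.037, -0.22, 0.43, 0, 0])

```text
clock: 5.15
tcp_pos: [0.4789, 0.0389, 0.2876]
orientation: [1.129, 1.262, -1.136]
contact_force: [-0.2, -0.6, -5.8]
grip_width: 0.0117
```

```bash
python3 - <<'E'
from h import *
import json
c=r.camera_info('wrist'); im=r.grab_frame('wrist'); cv2.imwrite('pics/w2.png',im)
json.dump({k:np.asarray(v).tolist() for k,v in c.items()},open('w2.json','w'))
o=r.get_obs(); print(o['clock'],o['tcp_pos'],o['joints'].round(2),c['xyz'])
E
```

```text
5.2 [0.47915365 0.03857241 0.28795383] [ 0.36  0.15 -0.63  1.9   0.1   1.13 -0.2 ] [0.47214741 0.11089214 0.42997103]
```

View pics/w2.png

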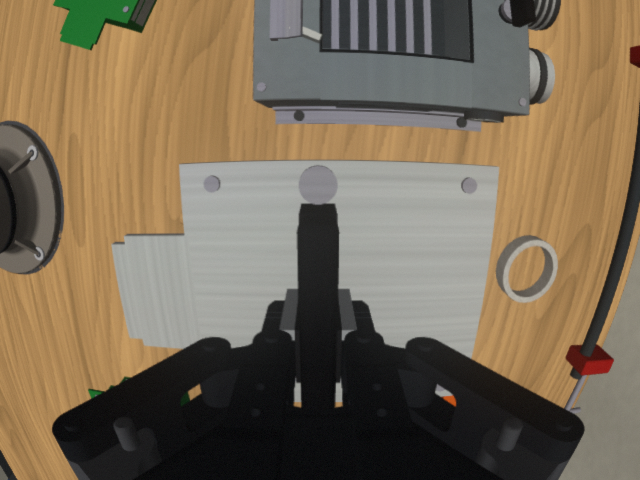

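Call:
carry_out(targets=[0.0, 0, 0, -0.03, 0, 0, 0, 0.0, 0, 0, -0.06, 0, 0, 0, 0.0, 0, 0, -0.085, 0, 0, 0, 0.0, 0, 0, -0.1, 0, 0, 0, 0.0, 0, 0, -0.1, 0, 0, 0, 0.0, 0, 0, -0.1, 0, 0, 0])

```text
clock: 5.95
tcp_pos: [0.4691, 0.1365, 0.2878]
orientation: [1.131, 1.26, -1.138]
contact_force: [1.0, 0.3, -6.0]
grip_width: 0.0121
```

```bash
python3 - <<'E'
from h import *
import json
c=r.camera_info('wrist'); im=r.grab_frame('wrist'); cv2.imwrite('pics/w3.png',im)
json.dump({k:np.asarray(v).tolist() for k,v in c.items()},open('w3.json','w'))
o=r.get_obs(); print(o['clock'],o['tcp_pos'],o['joints'].round(2),c['xyz'])
E
```

```text
6.0 [0.46910592 0.13644737 0.28779871] [ 0.22  0.18 -0.7   1.88  0.12  1.14 -0.42] [0.46246282 0.20858966 0.43001681]
```

View pics/w3.png

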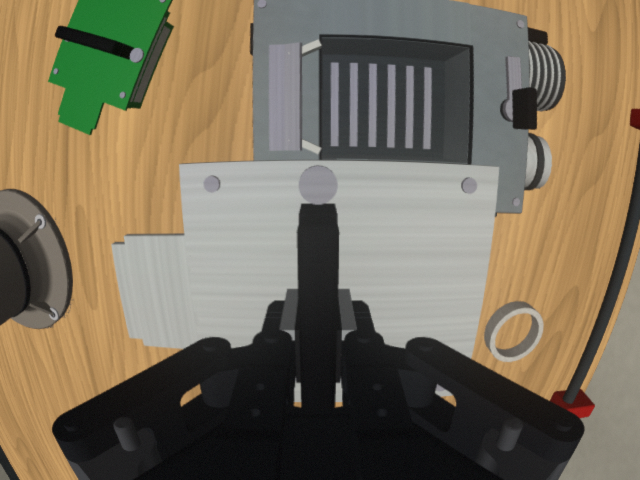

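```bash
python3 - <<'E'
from fit import *
import json
L=lambda f:{k:np.array(v) for k,v in json.load(open(f)).items()}
c2,c3=L('w2.json'),L('w3.json')
print('deck corner',tri(ray(c2,'wrist',(530,113)),ray(c3,'wrist',(522,213))))
z=.105
o3=[(-.064,.054),(.069,.054),(.135,.1),(.135,-.1)];W3=[plane(c3,'wrist',u,z) for u in[(321,37),(472,45),(526,16),(522,213)]]
o2=[(-.125,-.1),(.135,-.1),(-.064,-.054),(.069,-.054)];W2=[plane(c2,'wrist',u,z) for u in[(254,100),(530,113),(322,51),(472,61)]]
print('w3',*fit2(o3,W3));print('w2',*fit2(o2,W2));print('both',*fit2(o3+o2,W3+W2))
p,Q=Tcp(); zp=p[2]-.075+.064
co=[(-.06,.062),(.081,.062),(-.1,.026),(-.1,-.026)];W=[plane(c3,'wrist',u,zp) for u in[(180,164),(498,166),(113,243),(128,338)]]
t,y,e=fit2(co,W);print('cas',t,y,e,'tcp',p,'tool yaw',np.arctan2(*Q.as_matrix()[1::-1,1]))
for n,u in(('guideL',(320,43)),('guideR',(320,151))): print(n,plane(c3,'wrist',u,.117))
m=[plane(c3,'wrist',u,.121) for u in((301,41),(301,152))];print('ledge front mid',np.mean(m,0))
print('fin',plane(c3,'wrist',(524,92),.1475))
E
```

```text
deck corner (array([0.66528032, 0.16336194, 0.11003317]), [np.float64(0.00022875405479363028), np.float64(0.00022875405479357513)])
w3 [0.52424572 0.2486407 ] 0.09893860194417213 [[-1.  -0.7]
 [ 3.   3. ]
 [-1.8 -2.4]
 [-0.3  0.2]]
w2 [0.52485276 0.2474723 ] 0.10745760290917616 [[ 0.5  1.7]
 [-1.2  1.7]
 [-1.2 -1.8]
 [ 1.9 -1.6]]
both [0.52474187 0.24786558] 0.10517014592443019 [[-1.2  0.5]
 [ 2.9  3.4]
 [-1.5 -2.4]
 [-1.3  0.1]
 [ 0.8  1.1]
 [-0.9  1.6]
 [-0.9 -2.4]
 [ 2.1 -1.8]]
cas [0.46881216 0.1361929 ] 0.10239056429243748 [[ 0.7  0. ]
 [-1.   0.1]
 [ 1.3  0.4]
 [-1.  -0.6]] tcp [0.46910592 0.13644737 0.28779871] tool yaw 0.10155031545695631
guideL [0.45427248 0.28668453 0.117     ]
guideR [0.46369561 0.19460711 0.117     ]
ledge front mid [0.44344108 0.23920597 0.121     ]
fin [0.62526452 0.27058389 0.1475    ]
```

```bash
cat > ins.py <<'E'
from h import *
import sys
EX,EY,YAW,DK=.5247,.2478,.105,.105
def tcp(th,xt,zt,yt=0,dyaw=0):
    "tool pose with tip underside at ext (xt,yt,zt above deck) mm, tilt th deg"
    Re=R.from_euler('z',YAW); p,Rc=obj(0,0,0,YAW+dyaw,np.radians(th))
    T=np.array([EX,EY,DK])+Re.apply(np.array([xt,yt,zt])/1000)
    return T+Rc.apply([.1,0,.075-.060]),grasp(Rc)
def tip():
    "current th,xt,yt,zt from measured pose"
    p,Q=Tcp(); M=Q.as_matrix(); Rc=R.from_matrix(np.c_[M[:,1],-M[:,2],-M[:,0]])
    T=p-Rc.apply([.1,0,.015]); th=np.degrees(np.arcsin(Rc.as_matrix()[2,0]))
    e=R.from_euler('z',YAW).inv().apply(T-[EX,EY,DK])*1000
    o=r.get_obs(); F=R.from_euler('z',YAW).inv().apply(o['contact_force'])
    print('th %.2f tip'%th,e.round(1),'yaw err deg %.2f'%np.degrees(np.arctan2(Rc.as_matrix()[1,0],Rc.as_matrix()[0,0])-YAW),'F',F.round(1),'M',o['moment'].round(2),'w',round(o['grip_width'],4),'t',o['clock'],'q',o['joints'].round(2))
def rows(*ws):
    for w in ws:
        s,t=move(*tcp(*w)); print(w,[round(float(v),4) for v in s],[round(float(v),2) for v in t])
E
python3 - <<'E'
from ins import *
tip(); rows((0,-100,150),(10,-95,110),(28,-70,60),(28,-74,18))
E
```

```text
th -0.35 tip [-167.  -104.6  168.4] yaw err deg -0.20 F [ 0.1 -0.1 -5.7] M [ 0.   -0.03 -0.01] w 0.0124 t 6.0 q [ 0.22  0.18 -0.7   1.88  0.12  1.14 -0.42]
(0, -100, 150) [0.0174, 0.0667, -0.1051] [-0.04, -0.0, 0.07]
(10, -95, 110) [0.0403, 0.0677, -0.1051] [-0.04, 0.0, 2.07]
(28, -70, 60) [0.0621, 0.0782, -0.1052] [-0.04, 0.01, 5.67]
(28, -74, 18) [0.1042, 0.0745, -0.1052] [-0.04, 0.01, 5.67]
```

Call:
carry_out(targets=[0.0, 0, 0.02, -0.03, 0, 0, 0, 0.0, 0, 0.045, -0.065, 0, 0, 0.8, 0.0, 0.005, 0.067, -0.095, 0, 0, 1.8, 0.0, 0.02, 0.07, -0.105, -0.04, 0, 2.8, 0.0, 0.035, 0.073, -0.105, -0.04, 0, 3.8, 0.0, 0.05, 0.076, -0.105, -0.04, 0, 4.8, 0.0, 0.06, 0.078, -0.105, -0.04, 0, 5.6, 0.0, 0.062, 0.078, -0.105, -0.04, 0, 5.67, 0.0, 0.062, 0.078, -0.105, -0.04, 0, 5.67, 0.0, 0.062, 0.078, -0.105, -0.04, 0, 5.67])

```text
clock: 7.25
tcp_pos: [0.5367, 0.2488, 0.2262]
orientation: [1.346, 0.907, -0.762]
contact_force: [0.3, 0.2, -5.8]
grip_width: 0.0124
```

```bash
python3 - <<'E'
from ins import *
tip(); rows((28,-74,40),(28,-74,20),(28,-74,8))
cv2.imwrite('pics/s2.png',cv2.resize(r.grab_frame('scene')[200:420,270:500],None,fx=3,fy=2.7))
E
```

```text
th 28.03 tip [-69.2  -0.2  61. ] yaw err deg -0.08 F [ 0.3  0.1 -5.8] M [-0.11  1.11 -0.03] w 0.0124 t 7.25 q [-0.14  0.21 -0.61  2.09  0.75  0.59 -1.18]
(28, -74, 40) [0.0163, -0.0141, -0.0003] [-0.01, 0.01, -0.01]
(28, -74, 20) [0.034, -0.0235, -0.0003] [-0.01, 0.01, -0.01]
(28, -74, 8) [0.0446, -0.0291, -0.0003] [-0.01, 0.01, -0.01]
```

View pics/s2.png

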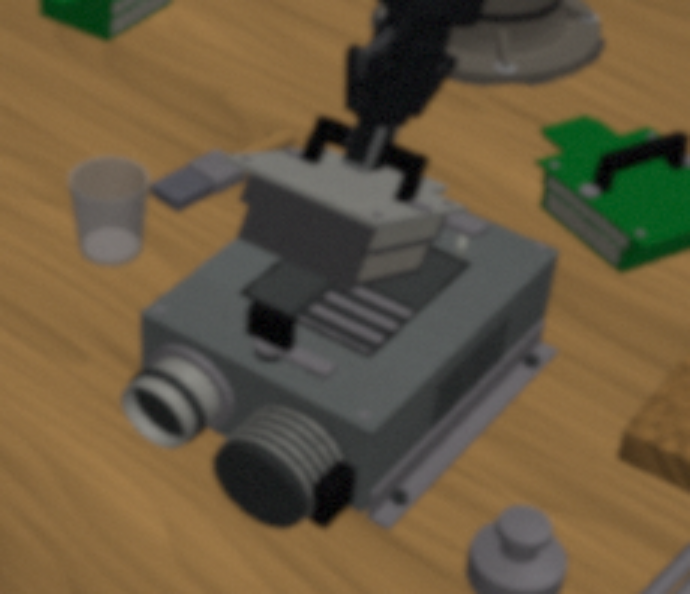

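Call:
carry_out(targets=[0.0, 0.008, -0.007, 0, 0, 0, 0, 0.0, 0.016, -0.014, 0, 0, 0, 0, 0.0, 0.025, -0.019, 0, 0, 0, 0, 0.0, 0.034, -0.0235, 0, 0, 0, 0, 0.0, 0.04, -0.0265, 0, 0, 0, 0, 0.0, 0.0445, -0.029, 0, 0, 0, 0, 0.0, 0.0445, -0.029, 0, 0, 0, 0])

```text
clock: 8.18
tcp_pos: [0.5319, 0.2483, 0.173]
orientation: [1.346, 0.907, -0.763]
contact_force: [0.0, -0.1, -5.9]
grip_width: 0.0128
```

```bash
python3 - <<'E'
from ins import *
tip(); rows((27,-76,5),(27,-76,3),(27,-76,2),(27,-76,1),(27,-76,0),(27,-76,-1),(27,-76,-2))
E
```

```text
th 28.01 tip [-74.   -0.2   7.8] yaw err deg -0.07 F [ 0.  -0.1 -5.9] M [-0.17  1.15 -0.02] w 0.0128 t 8.175 q [-0.21  0.28 -0.55  2.15  0.94  0.52 -1.39]
(27, -76, 5) [0.0033, -0.0028, -0.0003] [-0.01, 0.01, -0.2]
(27, -76, 3) [0.0051, -0.0038, -0.0003] [-0.01, 0.01, -0.2]
(27, -76, 2) [0.006, -0.0042, -0.0003] [-0.01, 0.01, -0.2]
(27, -76, 1) [0.0068, -0.0047, -0.0003] [-0.01, 0.01, -0.2]
(27, -76, 0) [0.0077, -0.0052, -0.0003] [-0.01, 0.01, -0.2]
(27, -76, -1) [0.0086, -0.0057, -0.0003] [-0.01, 0.01, -0.2]
(27, -76, -2) [0.0095, -0.0061, -0.0003] [-0.01, 0.01, -0.2]
```

Feel for the deck.

Call:
carry_out(targets=[0.0, 0.0033, -0.0028, -0.0003, 0, 0, -0.2, 0.0, 0.0051, -0.0038, -0.0003, 0, 0, -0.2, 0.0, 0.006, -0.0042, -0.0003, 0, 0, -0.2, 0.0, 0.0068, -0.0047, -0.0003, 0, 0, -0.2, 0.0, 0.0068, -0.0047, -0.0003, 0, 0, -0.2])

```text
clock: 8.8
tcp_pos: [0.5309, 0.2485, 0.1648]
orientation: [1.34, 0.92, -0.776]
contact_force: [-0.7, -0.5, -5.4]
grip_width: 0.0126
```

```bash
python3 - <<'E'
from ins import *
tip(); rows((27,-76,0),(27,-76,-1),(27,-76,-2),(27,-76,-3))
E
```

```text
th 27.00 tip [-76.1   0.1   1. ] yaw err deg -0.07 F [-0.8 -0.5 -5.4] M [-0.07  1.18  0.05] w 0.0126 t 8.8 q [-0.21  0.3  -0.55  2.15  0.93  0.52 -1.38]
(27, -76, 0) [0.0009, -0.0004, 0.0] [-0.01, 0.01, -0.0]
(27, -76, -1) [0.0018, -0.0008, 0.0] [-0.01, 0.01, -0.0]
(27, -76, -2) [0.0027, -0.0013, 0.0] [-0.01, 0.01, -0.0]
(27, -76, -3) [0.0036, -0.0017, 0.0] [-0.01, 0.01, -0.0]
```

Call:
carry_out(targets=[0.0, 0.0009, -0.0004, 0, 0, 0, 0, 0.0, 0.0018, -0.0008, 0, 0, 0, 0, 0.0, 0.0018, -0.0008, 0, 0, 0, 0])

```text
clock: 9.18
tcp_pos: [0.5313, 0.2486, 0.1631]
orientation: [1.34, 0.919, -0.776]
contact_force: [0.2, -0.2, -2.9]
grip_width: 0.0125
```

```bash
python3 - <<'E'
from ins import *
tip(); rows((27,-76,-2),(27,-76,-3),(27,-84,0),(27,-90,0),(27,-94,0))
E
```

```text
th 27.04 tip [-75.6   0.2  -0.7] yaw err deg -0.07 F [ 0.1 -0.2 -2.9] M [-0.19  1.08 -0.01] w 0.0125 t 9.175 q [-0.21  0.3  -0.54  2.15  0.94  0.52 -1.39]
(27, -76, -2) [0.001, -0.0009, 0.0001] [-0.01, 0.01, -0.01]
(27, -76, -3) [0.0019, -0.0013, 0.0001] [-0.01, 0.01, -0.01]
(27, -84, 0) [-0.0044, -0.0071, 0.0001] [-0.01, 0.01, -0.01]
(27, -90, 0) [-0.0071, -0.0125, 0.0002] [-0.01, 0.01, -0.01]
(27, -94, 0) [-0.0089, -0.016, 0.0002] [-0.01, 0.01, -0.01]
```

Call:
carry_out(targets=[0.0, -0.002, -0.0036, 0, 0, 0, 0, 0.0, -0.0044, -0.0071, 0, 0, 0, 0, 0.0, -0.0057, -0.0098, 0, 0, 0, 0, 0.0, -0.0071, -0.0125, 0, 0, 0, 0, 0.0, -0.0071, -0.0125, 0, 0, 0, 0])

```text
clock: 9.8
tcp_pos: [0.5166, 0.2471, 0.1636]
orientation: [1.34, 0.92, -0.775]
contact_force: [-0.5, -0.5, -5.2]
grip_width: 0.0122
```

```bash
python3 - <<'E'
from ins import *
tip(); rows((27,-92,0),(27,-94,0),(27,-95,0),(27,-96,0),(27,-97,0))
E
```

```text
th 27.03 tip [-90.4   0.2  -0.2] yaw err deg -0.04 F [-0.5 -0.4 -5.2] M [-0.14  1.13 -0.02] w 0.0122 t 9.8 q [-0.22  0.28 -0.55  2.17  0.94  0.52 -1.41]
(27, -92, 0) [-0.0008, -0.0014, 0.0002] [-0.01, 0.01, -0.01]
(27, -94, 0) [-0.0017, -0.0032, 0.0002] [-0.01, 0.01, -0.01]
(27, -95, 0) [-0.0022, -0.004, 0.0002] [-0.01, 0.01, -0.01]
(27, -96, 0) [-0.0027, -0.0049, 0.0002] [-0.01, 0.01, -0.01]
(27, -97, 0) [-0.0031, -0.0058, 0.0002] [-0.01, 0.01, -0.01]
```

Call:
carry_out(targets=[0.0, -0.0008, -0.0014, 0, 0, 0, 0, 0.0, -0.0017, -0.0032, 0, 0, 0, 0, 0.0, -0.0022, -0.004, 0, 0, 0, 0, 0.0, -0.0027, -0.0049, 0, 0, 0, 0, 0.0, -0.0031, -0.0058, 0, 0, 0, 0, 0.0, -0.0031, -0.0058, 0, 0, 0, 0])

```text
clock: 10.55
tcp_pos: [0.5102, 0.2464, 0.1638]
orientation: [1.34, 0.919, -0.775]
contact_force: [1.1, -0.5, -5.9]
grip_width: 0.0124
```

```bash
python3 - <<'E'
from ins import *
tip(); rows((27,-98,0),(27,-99,0),(27,-100,0),(25,-98,0),(24,-98,0))
E
```

```text
th 27.04 tip [-96.8   0.2   0. ] yaw err deg -0.05 F [ 1.1 -0.6 -5.9] M [-0.08  0.99 -0.02] w 0.0124 t 10.55 q [-0.22  0.27 -0.55  2.19  0.94  0.52 -1.42]
(27, -98, 0) [-0.0005, -0.001, 0.0002] [-0.01, 0.01, -0.01]
(27, -99, 0) [-0.0009, -0.0019, 0.0002] [-0.01, 0.01, -0.01]
(27, -100, 0) [-0.0014, -0.0028, 0.0002] [-0.01, 0.01, -0.01]
(25, -98, 0) [0.003, -0.0006, 0.0002] [-0.01, 0.01, -0.41]
(24, -98, 0) [0.0048, -0.0004, 0.0002] [-0.01, 0.01, -0.61]
```

Call:
carry_out(targets=[0.0, 0.0015, 0, 0, 0, 0, -0.2, 0.0, 0.003, -0.0002, 0, 0, 0, -0.41, 0.0, 0.0048, -0.0004, 0, 0, 0, -0.61, 0.0, 0.0048, -0.0004, 0, 0, 0, -0.61])

```text
clock: 11.05
tcp_pos: [0.5123, 0.2465, 0.1593]
orientation: [1.32, 0.958, -0.817]
contact_force: [0.0, -1.2, -5.8]
grip_width: 0.0125
```

```bash
python3 - <<'E'
from ins import *
tip(); rows((23,-98,-.2),(22,-98.5,-.2),(21,-98.5,-.2),(20,-98.5,-.2),(18,-98.5,-.2),(16,-98.5,-.2))
E
```

```text
th 23.98 tip [-97.8   0.1  -0. ] yaw err deg -0.09 F [-0.1 -1.2 -5.8] M [-0.15  1.    0.04] w 0.0125 t 11.05 q [-0.18  0.29 -0.58  2.15  0.84  0.54 -1.3 ]
(23, -98, -0.2) [0.0018, -0.0, 0.0] [-0.02, 0.01, -0.2]
(22, -98.5, -0.2) [0.0033, -0.0003, 0.0] [-0.02, 0.01, -0.4]
(21, -98.5, -0.2) [0.0051, -0.0001, 0.0] [-0.02, 0.01, -0.6]
(20, -98.5, -0.2) [0.0068, 0.0001, 0.0] [-0.02, 0.01, -0.8]
(18, -98.5, -0.2) [0.0104, 0.0003, 0.0] [-0.02, 0.01, -1.2]
(16, -98.5, -0.2) [0.0139, 0.0004, 0.0] [-0.02, 0.01, -1.6]
```

Call:
carry_out(targets=[0.0, 0.0018, 0, 0, 0, 0, -0.2, 0.0, 0.0033, -0.0003, 0, 0, 0, -0.4, 0.0, 0.0051, -0.0001, 0, 0, 0, -0.6, 0.0, 0.0068, 0.0001, 0, 0, 0, -0.8, 0.0, 0.0086, 0.0002, 0, 0, 0, -1.0, 0.0, 0.0104, 0.0003, 0, 0, 0, -1.2, 0.0, 0.0104, 0.0003, 0, 0, 0, -1.2])

```text
clock: 11.92
tcp_pos: [0.5171, 0.2469, 0.1498]
orientation: [1.279, 1.034, -0.897]
contact_force: [1.0, 0.4, -6.1]
grip_width: 0.0126
```

```bash
python3 - <<'E'
from ins import *
tip(); rows(*[(a,-98.5,-.2) for a in(16,14,12,10,8,6,4)])
E
```

```text
th 17.95 tip [-98.1   0.1  -0.3] yaw err deg -0.13 F [ 1.   0.3 -6.1] M [-0.03  0.7   0.03] w 0.0126 t 11.925 q [-0.11  0.35 -0.63  2.07  0.68  0.62 -1.12]
(16, -98.5, -0.2) [0.0032, 0.0001, -0.0001] [-0.02, 0.0, -0.39]
(14, -98.5, -0.2) [0.0068, 0.0005, -0.0001] [-0.03, 0.0, -0.79]
(12, -98.5, -0.2) [0.0103, 0.0007, -0.0001] [-0.03, 0.0, -1.19]
(10, -98.5, -0.2) [0.0138, 0.0008, -0.0001] [-0.03, 0.0, -1.59]
(8, -98.5, -0.2) [0.0173, 0.0008, -0.0001] [-0.03, 0.0, -1.99]
(6, -98.5, -0.2) [0.0209, 0.0006, -0.0001] [-0.03, 0.0, -2.39]
(4, -98.5, -0.2) [0.0244, 0.0004, -0.0001] [-0.03, 0.0, -2.79]
```

Swing freely clears the front edge. Continue.

Call:
carry_out(targets=[0.0, 0.0032, 0.0001, 0, 0, 0, -0.39, 0.0, 0.0068, 0.0005, 0, 0, 0, -0.79, 0.0, 0.0103, 0.0007, 0, 0, 0, -1.19, 0.0, 0.0138, 0.0008, 0, 0, 0, -1.59, 0.0, 0.0173, 0.0008, 0, 0, 0, -1.99, 0.0, 0.0209, 0.0006, 0, 0, 0, -2.39, 0.0, 0.0209, 0.0006, 0, 0, 0, -2.39])

```text
clock: 12.8
tcp_pos: [0.5248, 0.2475, 0.1299]
orientation: [1.186, 1.183, -1.056]
contact_force: [0.1, -1.4, -3.8]
grip_width: 0.0123
```

```bash
python3 - <<'E'
from ins import *
tip(); rows(*[(a,-98.5,-.2) for a in(4,2,1,0,-.5,-1)])
E
```

```text
th 5.97 tip [-97.8   0.1  -0.4] yaw err deg -0.18 F [-0.1 -1.4 -3.8] M [-0.07  0.18  0.04] w 0.0123 t 12.8 q [-0.03  0.49 -0.7   1.92  0.5   0.81 -0.9 ]
(4, -98.5, -0.2) [0.0031, -0.0002, -0.0003] [-0.04, -0.0, -0.39]
(2, -98.5, -0.2) [0.0066, 0.0001, -0.0003] [-0.04, -0.0, -0.79]
(1, -98.5, -0.2) [0.0084, 0.0003, -0.0003] [-0.04, -0.0, -0.99]
(0, -98.5, -0.2) [0.0102, 0.0004, -0.0003] [-0.04, -0.01, -1.19]
(-0.5, -98.5, -0.2) [0.0111, 0.0004, -0.0003] [-0.04, -0.01, -1.29]
(-1, -98.5, -0.2) [0.0119, 0.0004, -0.0003] [-0.04, -0.01, -1.39]
```

Call:
carry_out(targets=[0.0, 0.0015, 0, 0, 0, 0, -0.2, 0.0, 0.0031, 0, -0.0003, 0, 0, -0.39, 0.0, 0.0048, 0, -0.0003, 0, 0, -0.59, 0.0, 0.0066, 0.0001, -0.0003, 0, 0, -0.79, 0.0, 0.0084, 0.0003, -0.0003, 0, 0, -0.99, 0.0, 0.0097, 0.0003, -0.0003, 0, 0, -1.13, 0.0, 0.0097, 0.0003, -0.0003, 0, 0, -1.13])

```text
clock: 13.68
tcp_pos: [0.5262, 0.248, 0.1202]
orientation: [1.137, 1.252, -1.13]
contact_force: [0.8, 0.7, -3.9]
grip_width: 0.0119
```

```bash
python3 - <<'E'
from ins import *
tip(); rows(*[(a,-98,-.4) for a in(0,-.3,-.6,-1)])
E
```

```text
th 0.30 tip [-98.4   0.4  -0.3] yaw err deg -0.19 F [ 0.9  0.6 -3.9] M [-0.01  0.22  0.03] w 0.0119 t 13.675 q [-0.01  0.55 -0.71  1.85  0.45  0.9  -0.83]
(0, -98, -0.4) [0.0006, 0.0005, 0.0001] [-0.04, -0.01, -0.06]
(-0.3, -98, -0.4) [0.0011, 0.0006, 0.0001] [-0.04, -0.01, -0.12]
(-0.6, -98, -0.4) [0.0017, 0.0006, 0.0001] [-0.04, -0.01, -0.18]
(-1, -98, -0.4) [0.0024, 0.0007, 0.0001] [-0.04, -0.01, -0.26]
```

Call:
carry_out(targets=[0.0, 0.0006, 0.0003, 0, 0, 0, -0.06, 0.0, 0.0011, 0.0003, 0, 0, 0, -0.12, 0.0, 0.0011, 0.0003, 0, 0, 0, -0.12])

```text
clock: 14.05
tcp_pos: [0.5261, 0.248, 0.1201]
orientation: [1.131, 1.259, -1.138]
contact_force: [-6.2, -3.9, 5.7]
grip_width: 0.012
```

```bash
python3 - <<'E'
from ins import *
tip(); rows(*[(a,-98,-.6) for a in(-.3,-.6,-1)])
E
```

```text
th -0.31 tip [-98.7   0.4   0.6] yaw err deg -0.17 F [-6.6 -3.2  5.7] M [-0.57  0.86  0.06] w 0.012 t 14.05 q [-0.01  0.56 -0.71  1.84  0.45  0.92 -0.82]
(-0.3, -98, -0.6) [0.0012, 0.0007, 0.0001] [-0.03, 0.0, 0.0]
(-0.6, -98, -0.6) [0.0017, 0.0008, 0.0001] [-0.03, 0.0, -0.06]
(-1, -98, -0.6) [0.0024, 0.0009, 0.0001] [-0.03, 0.0, -0.14]
```

Call:
carry_out(targets=[0.02, 0.0, 0.0, 0, 0, 0, -0.05, 0.04, 0, 0, 0, 0, 0, -0.05, 0.06, 0, 0, 0, 0, 0, -0.05, 0.06, 0, 0, 0, 0, 0, -0.05, 0.06, -0.01, 0, 0, 0, 0, -0.05, 0.06, -0.04, 0, 0, 0, 0, -0.05, 0.06, -0.08, 0, 0, 0, 0, -0.05, 0.06, -0.12, 0, 0, 0, 0, -0.05, 0.06, -0.14, 0, 0, 0, 0, -0.05, 0.06, -0.14, 0, 0, 0, 0, -0.05])

```text
clock: 15.3
tcp_pos: [0.5274, 0.2485, 0.2613]
orientation: [1.13, 1.261, -1.139]
contact_force: [-0.2, 0.4, -0.0]
grip_width: 0.0596
```

```bash
python3 - <<'E'
from h import *
import json
c=r.camera_info('wrist'); im=r.grab_frame('wrist'); cv2.imwrite('pics/w4.png',im)
json.dump({k:np.asarray(v).tolist() for k,v in c.items()},open('w4.json','w'))
o=r.get_obs(); print(o['clock'],o['tcp_pos'],o['grip_width'],o['contact_force'].round(1),o['joints'].round(2),c['xyz'])
E
```

```text
15.35 [0.52674686 0.24790981 0.25967169] 0.05965554191994774 [ 0.2 -0.4 -0.6] [ 0.06  0.41 -0.79  1.7   0.3   1.17 -0.71] [0.52093187 0.32062452 0.40354612]
```

View pics/w4.png

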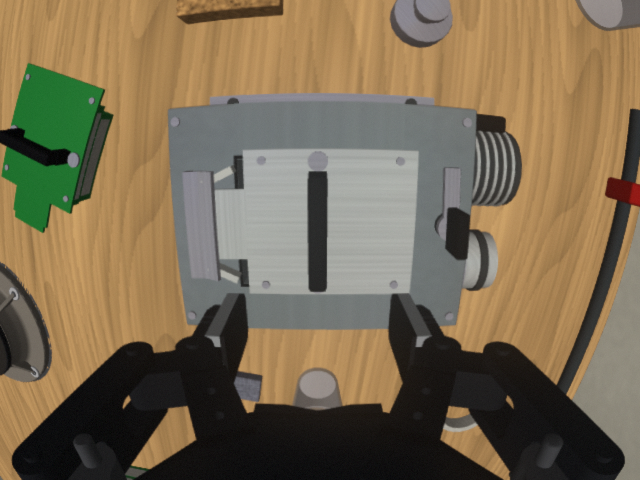

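```bash
python3 - <<'E'
from ins import *
import json
c={k:np.array(v) for k,v in json.load(open('w4.json')).items()}
Re=R.from_euler('z',YAW);E=lambda x,y,z:np.array([EX,EY,0])+Re.apply([x,y,z])
for z in(.1175,.1475): print(z,[proj(c,'wrist',E(.112+a,b,z)).round(0).tolist() for a in(-.005,.005) for b in(.018,-.018)])
print('arm end',proj(c,'wrist',E(.112,.05,.1175)),'plate front',[proj(c,'wrist',E(.083,y,.109)).round() for y in(.062,-.062)],'bar',proj(c,'wrist',E(.002,0,.147)))
im=cv2.imread('pics/w4.png');m=(im[195:270,435:475].max(2)<50).astype(np.uint8);n,l,st,ce=cv2.connectedComponentsWithStats(m);k=1+np.argmax(st[1:,4]);u=ce[k]+[435,195];print(u,st[k])
ct=r.camera_info('top');print(tri(ray(c,'wrist',u),ray(ct,'top',[226.09,188.63])),E(.112,0,.1325))
ca=[(-.06,.062),(-.06,-.062),(.081,-.062),(.081,.062)]
from fit import fit2
print(fit2(ca,[plane(c,'wrist',q,.109) for q in[(244,151),(250,294),(411,294),(418,152)]]))
E
```

```text
0.1175 [[447.0, 206.0], [444.0, 248.0], [459.0, 206.0], [455.0, 248.0]]
0.1475 [[460.0, 214.0], [456.0, 260.0], [472.0, 214.0], [468.0, 260.0]]
arm end [455.5376608  167.28808047] plate front [array([419., 150.]), array([410., 293.])] bar [318.17184652 237.30482993]
[457.21132457 232.82406471] [ 11  13  24  51 989]
(array([0.63844716, 0.25877883, 0.12972151]), [np.float64(0.0012739596377080455), np.float64(0.0012739596377077708)]) [0.63608317 0.2595384  0.1325    ]
(array([0.52689184, 0.24698025]), np.float64(0.10414504285419435), array([[ 0.7, -0.1],
       [-0.5,  0.4],
       [ 0.8,  0.2],
       [-1. , -0.5]]))
```

```bash
python3 - <<'E'
from ins import *
for z in(.19,.123): print(move([.6365,.2592,z],grasp(R.from_euler('z',YAW))))
E
```

```text
(array([ 6.86e-02,  1.11e-01, -1.00e-04]), array([-0.04,  0.01,  0.11]))
(array([ 1.356e-01,  1.117e-01, -1.000e-04]), array([-0.04,  0.01,  0.11]))
```

Call:
carry_out(targets=[0.05, 0.0, 0.03, 0, 0, 0, 0, 0.05, 0.01, 0.07, 0, 0, 0, 0.05, 0.05, 0.03, 0.1, 0, 0, 0, 0.11, 0.05, 0.06, 0.111, 0, 0, 0, 0.11, 0.05, 0.09, 0.1115, 0, 0, 0, 0.11, 0.05, 0.115, 0.1117, 0, 0, 0, 0.11, 0.05, 0.13, 0.1117, 0, 0, 0, 0.11, 0.05, 0.1355, 0.1117, 0, 0, 0, 0.11, 0.05, 0.1355, 0.1117, 0, 0, 0, 0.11])

```text
clock: 16.48
tcp_pos: [0.6365, 0.2591, 0.123]
orientation: [1.133, 1.256, -1.134]
contact_force: [0.5, -0.1, 0.3]
grip_width: 0.05
```

Call:
carry_out(targets=[0.0, 0, 0, 0, 0, 0, 0, 0.0, 0, 0, 0, 0, 0, 0, 0.0, 0, 0, 0, 0, 0, 0, 0.0, 0, 0, 0, 0, 0, 0, 0.0, 0, 0, 0, 0, 0, 0], squeeze=30)

```text
clock: 17.1
tcp_pos: [0.6362, 0.2594, 0.124]
orientation: [1.133, 1.256, -1.134]
contact_force: [-3.6, -1.3, 5.7]
grip_width: 0.0093
```

```bash
python3 - <<'E'
from ins import *
tip(); print(Tcp()[0]);print(move([.6365,.2592,.123],grasp(R.from_euler('z',YAW+np.pi/2))))
E
```

```text
th -0.02 tip [12.1  0.1  4. ] yaw err deg -0.16 F [-3.7 -0.9  5.7] M [-0.22  0.8   0.05] w 0.0093 t 17.1 q [-0.03  0.7  -0.67  1.58  0.48  1.04 -0.74]
[0.63619866 0.25941186 0.12399752]
(array([0.001 , 0.0003, 0.0002]), array([-1.803e+01,  0.000e+00,  1.000e-02]))
```

Call:
carry_out(targets=[0.0, 0, 0, 0, -1.5, 0, 0, 0.0, 0, 0, 0, -3, 0, 0, 0.0, 0, 0, 0, -4.5, 0, 0, 0.0, 0, 0, 0, -6, 0, 0, 0.0, 0, 0, 0, -7.5, 0, 0, 0.0, 0, 0, 0, -9, 0, 0])

```text
clock: 17.85
tcp_pos: [0.6358, 0.2593, 0.1241]
orientation: [0.531, 1.505, -0.532]
contact_force: [-3.3, -1.4, 0.4]
grip_width: 0.0093
```

```bash
python3 - <<'E'
from ins import *
tip(); print(Tcp()[0]);print(move([.6365,.2592,.124],grasp(R.from_euler('z',YAW+np.pi/2))))
E
```

```text
th -0.07 tip [ 41.1 -71.    4.2] yaw err deg 45.08 F [-3.4 -1.1  0.4] M [-0.08  0.47 -0.08] w 0.0093 t 17.85 q [ 0.07  0.75 -0.84  1.57  0.61  1.1  -0.04]
[0.63581918 0.25930252 0.12406914]
(array([0.0001, 0.0003, 0.0006]), array([-8.98, -0.01,  0.01]))
```

Call:
carry_out(targets=[0.0, 0, 0, 0, -1.5, 0, 0, 0.0, 0, 0, 0, -3, 0, 0, 0.0, 0, 0, 0, -4.5, 0, 0, 0.0, 0, 0, 0, -6, 0, 0, 0.0, 0, 0, 0, -7.5, 0, 0, 0.0, 0, 0, 0, -8.95, 0, 0, 0.0, 0, 0, 0, -8.95, 0, 0])

```text
clock: 18.73
tcp_pos: [0.6357, 0.259, 0.1241]
orientation: [-0.08, 1.571, 0.078]
contact_force: [-2.6, -2.5, 1.1]
grip_width: 0.0095
```

```bash
python3 - <<'E'
from ins import *
tip(); print(Tcp()[0])
E
```

```text
th -0.05 tip [ 111.1 -100.5    4.2] yaw err deg 89.76 F [-2.8 -2.2  1.1] M [-0.2   0.46  0.  ] w 0.0095 t 18.725 q [ 0.15  0.82 -1.    1.56  0.73  1.17  0.67]
[0.63569465 0.25898831 0.12408875]
```

Call:
carry_out(targets=[0.02, 0, 0, 0, 0, 0, 0, 0.04, 0, 0, 0, 0, 0, 0, 0.05, 0, 0, 0, 0, 0, 0, 0.05, 0, 0, 0, 0, 0, 0, 0.05, -0.015, 0, 0, 0, 0, 0, 0.05, -0.05, 0, 0, 0, 0, 0, 0.05, -0.09, 0, 0, 0, 0, 0, 0.05, -0.13, 0, 0, 0, 0, 0, 0.05, -0.15, 0, 0, 0, 0, 0, 0.05, -0.15, 0, 0, 0, 0, 0])

```text
clock: 19.98
tcp_pos: [0.6363, 0.2597, 0.2756]
orientation: [-0.079, 1.568, 0.079]
contact_force: [0.1, 0.8, -0.6]
grip_width: 0.05
```

```bash
python3 - <<'E'
from h import *
import json
c=r.camera_info('wrist'); im=r.grab_frame('wrist'); cv2.imwrite('pics/w5.png',im)
json.dump({k:np.asarray(v).tolist() for k,v in c.items()},open('w5.json','w'))
o=r.get_obs(); print(o['clock'],o['tcp_pos'],o['grip_width'],o['contact_force'].round(1))
E
```

```text
20.025 [0.63582742 0.25898046 0.27373238] 0.04989327036620538 [ 0.  -0.6 -0.2]
```

View pics/w5.png

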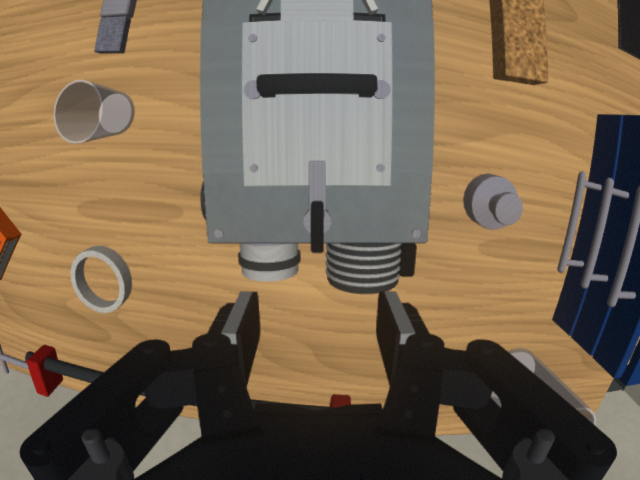

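The latch arm at (317,180) lies square over the plate's front edge (row 186), and the plate is flat on the deck. The gripper is clear of everything, so I'm handing in.

```bash
python3 - <<'E'
from bench import r
print(r.hand_in())
E
```

```text
the job is handed in; nothing more can be done
None
```

The cassette is back in the extractor and locked, and the job was handed in at about 20 s of the allowed 50 s.

**What I did:** I gripped the handle, tilted the cassette 27–28° and felt the tongue touch the deck. I then slid the tongue between the guides until light contact at the ledge, with the tip at extractor x about -97 mm. I swung the front down in small steps, kept gripping until it bore on the deck, then let go. Last, I turned the latch fin about 90°, let go and moved the hand up clear.

**Last checks:**
- **Seating:** after release the plate was at extractor x of about +2 mm and within 0.1° of square. The tool height at seating put the origin at z of about 45 mm, as specified.
- **Latch:** the tool turned 89.8°, and the last wrist picture shows the arm square over the plate's front edge with the plate flat. I did not measure the latch angle separately from that picture.
- **Forces:** every force reading at the end of a move was below 10 N.
- **Bystanders:** I touched none of them, and those visible in the last picture looked to be in place. I did not take a final overview picture of the whole bench.

**Disagreements:** two-view measurement put a deck corner at 110 mm instead of 105 mm, and the first top-view estimate of the extractor was about 4 mm off in y. The close-up views, and feeling the deck at about 0.5 mm below its stated height, settled both.

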